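# Gauge the height of a closed casting flask

## Task

Check the height of the closed green-lidded casting flask on the height gauge: raise the blue gauge carriage by its black knob until the foot is clear of the flask's height, then slide the flask along the granite plate, without lifting it off, into the lane under the foot until it is fully home against the red stop. Then lower the carriage gently until the sprung foot rests on the lid with the pointer in the middle of the green zone (foot pushed in about 6 mm, never into the red zone), leave it standing there, and press the blue button on the read-out fully down and let it go to store the reading. Leave everything else on the bench where it is.

Things in the scene. Friction and masses are not known exactly. Their poses are not given: they have to be found in the camera images.
- gauge: Height gauge, fixed. Grey granite plate 235 x 380 mm, 25 mm thick; origin at bench level under the foot's axis, z up, y along the lane towards the red stop. The plate spans x -85 to +150, y -290 to +90 mm. A steel column (diameter 26, to z 250 mm) stands at x 120, y 0
- nest (a point): Point on the plate's top (gauge x 0, y -25, z 25 mm) where the centre of the flask's underside lies when it is home against the stop, 25 mm before the foot's axis; axes as the gauge
- stop (a point): Centre of the lower edge of the red stop's face, on the plate at gauge y 40 mm; axes as the gauge. The stop is 86 mm wide, 30 mm tall. The lane before it is 66 mm wide between two aluminium fences 18 mm tall, 10 mm thick, from the stop to gauge y -100, then flaring to about 104 mm at the mouth (gauge y -138)
- carriage (a joint): Height of the blue carriage on the column, m: 0 lowest, 0.075 highest; it stays where it is left (about 7 N of friction). With the foot not pushed in, the foot's underside is 12 mm + this value above the plate
- knob_top (a point): Centre of the top of the carriage's black knob, on the foot's axis: an upright cylinder, diameter 32, 30 mm tall, on an 18 mm neck 17 mm long, above the carriage block (44 x 40 mm, 36 mm tall). An arm leads from the block along gauge +x to the column. This point is 115 mm above the foot's underside when the foot is not pushed in
- foot (a joint): How far the sprung foot is pushed up into the carriage, m: 0 free, 0.016 at its end stop (spring 1 to 4.6 N). A thin black pointer on each y side of the block shows it on a white scale: green zone 0.003 to 0.009, red zone 0.013 to 0.016
- foot_tip (a point): Centre of the foot's underside (brass disc, diameter 30 mm, 8 mm thick, on a 12 mm stem under the carriage block)
- flask: Casting flask to be gauged: closed rigid box, white with a bright green lid, 130 mm (its x) x 56 mm (y) x 50 mm tall, 0.35 kg; origin at the centre of its underside. It starts on the granite plate before the mouth of the lane, its length roughly along the lane
- console: Grey read-out box, 85 x 85 x 30 mm tall, fixed, with a grey display and the blue button; origin at the centre of its underside
- store_top (a point): Centre of the top of the blue button on the read-out (radius 16 mm); it is pressed straight down
- store (a joint): Travel of the blue button, m: 0 up, 0.006 fully down; it takes 5 N and springs back
- blue_flask: Bystander: smaller flask with a blue lid, 80 x 56 x 36 mm; origin at the centre of its underside
- setting_block: Bystander: steel setting block 30 x 60 x 25 mm, on the granite plate beside the lane's mouth, on the column's side; origin at the centre of its underside
- brown_bottle: Bystander: brown bottle, diameter 42, 95 mm tall; origin at the centre of its underside
- yellow_bottle: Bystander: yellow bottle, diameter 36, 85 mm tall; origin at the centre of its underside
- screwdriver: Bystander: screwdriver 170 mm long, lying on the bench
- white_jar: Bystander: white jar, diameter 68, 75 mm tall; origin at the centre of its underside

How it is judged (in metres and radians):
On the way, in this order (a step that is already met when the one before it is completed fails the run):
1. the carriage is raised so that the foot is clear of the flask's height (carriage above 0.042 m) (value of joint carriage above 0.042 m), for 0.2 s.
2. the flask is home against the stop, square in the lane and flat on the plate, with the foot still clear of it (horizontal distance between flask and nest below 0.008 m and angle between the x axis of flask and the y axis of gauge, either way round below 0.09 rad and angle between flask's own z axis and vertical below 0.05 rad and linear speed of flask below 0.02 m/s and value of joint carriage above 0.04 m and contact force between foot and flask below 0.1 N), for 0.2 s.
3. the foot rests on the flask's lid, pushed in 3 to 9 mm (pointer in the green zone) (horizontal distance between flask and nest below 0.008 m and angle between the x axis of flask and the y axis of gauge, either way round below 0.09 rad and angle between flask's own z axis and vertical below 0.05 rad and value of joint foot between 0.003 and 0.009 m and contact force between foot and flask above 0.4 N), for 0.3 s.
4. the blue button is pressed down while the foot stands on the flask with the pointer in the green zone (all of step 3 and value of joint store above 0.0042 m), for 0.05 s.
At the end, for the whole second after the job is handed in: The flask is home against the stop (centre within 8 mm of the nest point, square to the lane within 0.09 rad, flat on the plate) and at rest; the foot stands on its lid pushed in 3 to 9 mm (its underside 70 to 80 mm above the bench); the blue button has come back up (all of step 3 and linear speed of flask below 0.02 m/s and value of joint store below 0.0015 m and height (world z) of foot_tip between 0.07 and 0.08 m); the robot touches nothing.
It fails at once if the foot is driven into the red zone (pushed in more than 13 mm) (value of joint foot above 0.013 m).
It fails at once if the flask is tipped by more than 0.3 rad or lifted off the plate by more than 12 mm, or drops off it (angle between flask's own z axis and vertical above 0.3 rad or height (world z) of flask above 0.037 m or height (world z) of flask below 0.015 m).
It fails at once if a bystander is moved by more than 25 mm or knocked over (distance of any of blue_flask, setting_block, brown_bottle, yellow_bottle, screwdriver, white_jar from where it was at the start of the episode above 0.025 m or angle between any of blue_flask, setting_block, brown_bottle, yellow_bottle, white_jar's own z axis and vertical above 0.5 rad).
It also fails if it takes over 72 s, if anything falls off the work surface, if the arm or the gripper's body presses on something with over 40 N, if the wrist force passes 120 N, or if a joint passes its speed limit or range.

## Robot

A 6-joint arm with a two-finger parallel gripper is mounted at the origin on the work surface. World frame = base frame: x ahead of the robot, y to its left, z up, the work surface at z = 0. Lengths are in m, angles in degrees, forces in N, time in s.
With the tool pointing down it reaches from about 0.35 to 0.85 m from the base axis. Payload 8.1 kg.
Tool frame: the origin (TCP) lies at the very end of the fingers, on their centre line; the grasp point (between the pads) lies robot.tcp_to_grasp behind it (robot.tcp_to_grasp is the distance from the TCP to the grasp point, in m); y points along the fingers, x is the direction in which the jaws open and shut, and the axes are right-handed (so a half turn about y gives the same grasp; the last joint's range is limited). The gripper opens to 93 mm and grips with 3 to 60 N. Pads are 15 mm wide; open, the fingers measure 128 mm over their backs; the gripper's body (75 mm by 188 mm) begins 65 mm behind the grasp point.
Start: joints at [70.222, 7.471, 85.268, -0, 87.261, -4.893], TCP at [0.154, 0.58, 0.219] pointing down, gripper open.
Joint ranges: [-169.43, 169.43], [-51.17, 129.36], [1.28, 143.12], [-76.62, 256.62], [0, 156.53], [-152.29, 152.29]. Speed limits (degrees/s): [136.94, 136.94, 159.86, 180, 180, 180].

## Interface

Orientations are given as [roll, pitch, yaw] about the fixed x, y, z axes, in that order (R = Rz(yaw) Ry(pitch) Rx(roll)).
In Python, from rig import robot, let_go, close, imaging, job_done gives the robot as it stands. The module is installed in compiled form; this text tells all that it offers. Calls block until the motion is done:
- robot.move_pose(position, orientation): joint-space move of the TCP to a pose.
- robot.move_l(position, max_speed=0.15, rot=None, contact_N=None): straight line of the TCP; rot=None keeps the orientation; max_speed is the mean speed in m/s. With contact_N (N) it stops when the force on the tool has changed by that much, and returns True; else False.
- robot.set_joints(angles): joint-space move.
- let_go() and close(effort=None): open the fingers fully, or close them until they stop; effort is the grip in N (None keeps the last).
- robot.dwell(seconds).
- robot.ik(position, orientation): joint angles nearest the present ones, or None.
- robot.state(): the state.
- imaging.capture(name): name is "scene" or "side" or "wrist"; returns a dict with "pixels" (400x640x3 uint8, blue, green, red), "K" (3x3 intrinsics, pixels), "R" (3x3) and "t" (3): a world point X has camera coordinates R X + t; the wrist camera has in their place "hand_eye" (4x4, takes a point from camera to tool coordinates, whose origin is the TCP and whose axes are the tool frame's). Camera axes: x right, y down, z forward; pixel columns grow to the right and rows downward; lengths in m; the calibration is good to about 2 mm. A picture is of the moment at which its call begins: read the wrist's pose just before it. There is no depth.
A pose or a line that the arm cannot do raises robot.IKError and nothing moves.
- job_done(): hands the job in, once; it reports no verdict.
The state is a dict: "t": time; "q": joint angles; "qd": joint speeds; "joint_torque": joint torques, N m; "position": TCP position; "orientation": TCP orientation; "ft_force": force on the tool from outside, world axes, zero at the start; "ft_torque": the same for the moment, N m; "grip_width": finger opening in m.
Only numpy, scipy, OpenCV 4.12 (cv2) and the standard library are available. Lean on these libraries where they do the work, as an engineer would, in place of code of your own. Each camera call takes 0.05 s, during which the arm holds its last target. There are 200 camera calls.

## Working session

There is one attempt and no reset: what is moved stays moved. The work goes in short steps, each a Python script; the robot and the scene stay as the last script left them, time stands still between calls to the robot, and variables do not carry over. Pictures are saved under pics/ and viewed, about 8 in all and at most 12, crops included, and the job is handed in when it is done.

```bash
mkdir -p pics; cat > h.py <<'E'
import numpy as np, cv2
from scipy.spatial.transform import Rotation as Ro
from rig import robot, let_go, close, imaging, job_done
def cam(name):
    s=robot.state(); c=imaging.capture(name); K=np.array(c["K"])
    if "hand_eye" in c:
        T=np.eye(4); T[:3,:3]=Ro.from_euler('xyz',s["orientation"],degrees=True).as_matrix(); T[:3,3]=s["position"]
        W=T@np.array(c["hand_eye"]); R=W[:3,:3].T; t=-R@W[:3,3]
    else: R,t=np.array(c["R"]),np.array(c["t"])
    return np.array(c["pixels"]),K,R,t
def plane(c,uv,z):
    _,K,R,t=c; C=-R.T@t; d=R.T@np.linalg.solve(K,[uv[0],uv[1],1.]); return C+d*(z-C[2])/d[2]
def proj(c,X):
    _,K,R,t=c; p=K@(R@np.asarray(X,float)+t); return p[:2]/p[2]
def tri(cs,uvs):
    A=[];b=[]
    for c,uv in zip(cs,uvs):
        _,K,R,t=c; C=-R.T@t; d=R.T@np.linalg.solve(K,[uv[0],uv[1],1.]); d/=np.linalg.norm(d)
        P=np.eye(3)-np.outer(d,d); A.append(P); b.append(P@C)
    return np.linalg.lstsq(np.vstack(A),np.hstack(b),rcond=None)[0]
def hsv(im,lo,hi): return cv2.inRange(cv2.cvtColor(im,cv2.COLOR_BGR2HSV),np.array(lo),np.array(hi))
E
python3 - <<'E'
from h import *
for n in ["scene","side","wrist"]:
    c=cam(n); cv2.imwrite(f"pics/{n}0.png",c[0]); print(n,(-c[2].T@c[3]).round(3), c[2][2].round(2))
s=robot.state(); print(s["t"],s["orientation"],s["grip_width"],robot.tcp_to_grasp)
E
```

```text
scene [ 0.993 -0.624  1.031] [-0.4   0.54 -0.74]
side [ 0.243 -0.764  0.713] [ 0.26  0.77 -0.59]
wrist [0.075 0.601 0.383] [ 0.29 -0.08 -0.96]
0.15 [-8.99924044e+01  8.26290450e-02  7.51150843e+01] 0.093132429074328 0.0188
```

View pics/scene0.png

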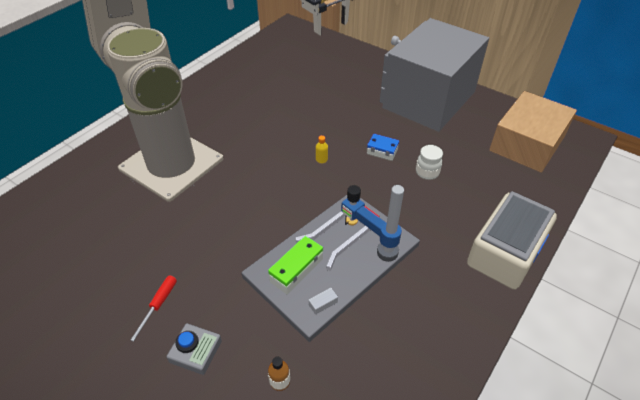

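View pics/side0.png

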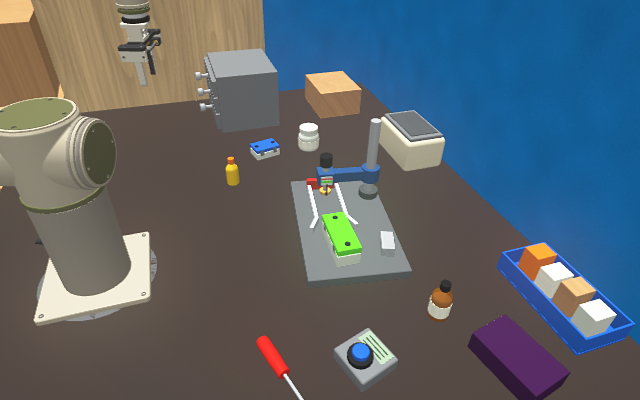

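The scene view shows the plate with corners near (244,272), (309,334) and (418,240), the green lid at (297,260), the black knob at (354,190) and the button at (187,340). In the side view the knob is at (326,160), the lid at (341,233) and the button at (361,354).

```bash
python3 - <<'E'
from h import *
S=cam("scene"); D=cam("side")
for n,c,pts in [("scene",S,[(244,272),(309,334),(418,240)]),("side",D,[(307,280),(410,270),(293,183)])]:
    g=cv2.cvtColor(c[0],cv2.COLOR_BGR2GRAY)
    P=[plane(c,p,.025) for p in pts]; print(n,"plate",np.round(P,3).tolist(),[np.linalg.norm(P[0]-P[1]).round(3),np.linalg.norm(P[1]-P[2]).round(3),np.linalg.norm(P[0]-P[2]).round(3)])
    m=hsv(c[0],(40,150,100),(70,255,255)); k,l,st,ce=cv2.connectedComponentsWithStats(m); i=1+st[1:,4].argmax()
    ys,xs=np.where(l==i); Q=np.array([plane(c,(x,y),.075)[:2] for x,y in zip(xs,ys)]).astype(np.float32)
    print(" lid",cv2.minAreaRect(Q*1000))
    m=hsv(c[0],(100,150,60),(120,255,255)); k,l,st,ce=cv2.connectedComponentsWithStats(m)
    print(" blue",[(st[j].tolist(),ce[j].round(1).tolist()) for j in range(1,k) if st[j,4]>100])
    m=hsv(c[0],(0,0,0),(180,255,30))
    k,l,st,ce=cv2.connectedComponentsWithStats(m); print(" black",[(st[j].tolist(),ce[j].round(1).tolist()) for j in range(1,k) if 40<st[j,4]<600])
print("knob",tri([S,D],[(354,190),(326,157)]),"button",tri([S,D],[(187,340),(361,352)]))
E
```

```text
scene plate [[0.441, -0.17, 0.025], [0.661, -0.207, 0.025], [0.725, 0.157, 0.025]] [np.float64(0.223), np.float64(0.369), np.float64(0.433)]
 lid ((540.940673828125, -96.71282958984375), (132.91973876953125, 59.764774322509766), 87.27847290039062)
 blue [([544, 0, 96, 138, 9564], [601.7, 64.6]), ([368, 134, 31, 20, 372], [383.0, 143.0]), ([342, 199, 59, 48, 825], [373.6, 223.3]), ([178, 332, 16, 16, 201], [185.5, 339.2])]
 black [([348, 193, 12, 9, 72], [353.1, 197.2])]
side plate [[0.431, -0.172, 0.025], [0.658, -0.211, 0.025], [0.5, 0.187, 0.025]] [np.float64(0.23), np.float64(0.428), np.float64(0.366)]
 lid ((532.8750610351562, -100.48191833496094), (142.07444763183594, 58.816471099853516), 86.75762176513672)
 blue [([263, 0, 377, 356, 68393], [507.1, 117.4]), ([250, 138, 30, 16, 257], [264.1, 145.1]), ([317, 163, 62, 12, 271], [344.5, 169.9]), ([352, 343, 18, 19, 274], [360.3, 351.9])]
 black []
knob [0.56419224 0.10034305 0.1515946 ] button [ 0.46875206 -0.37624696  0.04126497]
```

```bash
cat >> h.py <<'E'
def orient(yaw,tilt=0): # jaws along yaw; tilt: fingers lean toward tool +z direction
    r=Ro.from_euler('xyz',[-90,0,yaw],degrees=True)*Ro.from_euler('x',tilt,degrees=True)
    return r.as_euler('xyz',degrees=True)
E
python3 - <<'E'
from h import *
G=np.array([.568,.100]); yg=np.deg2rad(80); ey=np.array([np.cos(yg),np.sin(yg)]); ex=np.array([ey[1],-ey[0]])
w=lambda x,y,z:np.r_[G+ex*x+ey*y,z]
S=cam("scene"); print("setting block gauge", [(plane(S,(323,297),.05)[:2]-G)@e for e in (ex,ey)])
for yaw in (80,-100,-10):
    print("knob",yaw,[np.round(robot.ik(w(0,0,z),orient(yaw)),0) if robot.ik(w(0,0,z),orient(yaw)) is not None else None for z in (.12,.26)])
print(Ro.from_euler('xyz',orient(-10,30),degrees=True).as_matrix()[:,1])
for yaw in (-10,170):
  for t in (0,20,30,-30):
    print("flask",yaw,t,[None if (q:=robot.ik(w(0,y,z),orient(yaw,t))) is None else np.round(q,0).tolist() for y,z in ((-240,.053),(-.24,.053),(-.066,.053),(-.24,.2))[1:]])
robot.move_pose(w(0,-.05,.27),orient(80))
c=cam("wrist"); cv2.imwrite("pics/w1.png",c[0]); print(robot.state()["t"], robot.state()["position"])
for z,x,y in [(.025,-.085,-.290),(.152,0,0),(.055,0,.04)]: print(proj(c,w(x,y,z)))
E
```

```text
setting block gauge [np.float64(0.11068666159670279), np.float64(-0.21173423115922116)]
knob 80 [array([  5.,   8.,  95.,  -0.,  77., -75.]), array([  5.,   3.,  86.,  -0.,  91., -75.])]
knob -100 [array([  5.,   8.,  95.,   0.,  77., 105.]), array([  5.,   3.,  86.,   0.,  91., 105.])]
knob -10 [array([ 5.,  8., 95.,  0., 77., 15.]), array([ 5.,  3., 86.,  0., 91., 15.])]
[ 0.08682409  0.49240388 -0.8660254 ]
flask -10 0 [[-20.0, 7.0, 104.0, 0.0, 69.0, -10.0], [-2.0, 9.0, 101.0, 0.0, 69.0, 8.0], [-20.0, -1.0, 96.0, 0.0, 85.0, -10.0]]
flask -10 20 [[-33.0, 12.0, 100.0, 19.0, 76.0, -29.0], [-15.0, 9.0, 105.0, 21.0, 70.0, -13.0], [-33.0, 4.0, 93.0, 18.0, 91.0, -24.0]]
flask -10 30 [[-38.0, 18.0, 97.0, 27.0, 81.0, -36.0], [-21.0, 11.0, 105.0, 31.0, 73.0, -23.0], [-38.0, 8.0, 92.0, 26.0, 95.0, -29.0]]
flask -10 -30 [[-0.0, 14.0, 102.0, -31.0, 72.0, 22.0], [16.0, 23.0, 90.0, -27.0, 82.0, 34.0], [-0.0, 4.0, 96.0, -30.0, 86.0, 14.0]]
flask 170 0 [None, None, None]
flask 170 20 [None, None, None]
flask 170 30 [None, [16.0, 23.0, 90.0, -27.0, 82.0, -146.0], None]
flask 170 -30 [[-38.0, 18.0, 97.0, 27.0, 81.0, 144.0], None, [-38.0, 8.0, 92.0, 26.0, 95.0, 151.0]]
2.725 [0.55920338 0.05162534 0.26990368]
[115.767328    94.76327136]
[368.97756904 191.64483998]
[389.59860151 169.08342118]
```

View pics/w1.png

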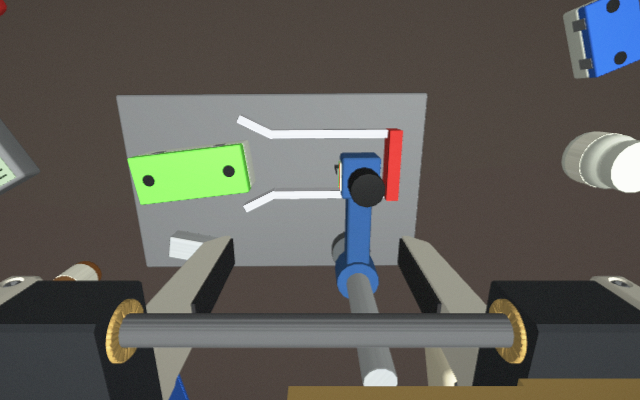

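The wrist view shows plate corners at about (119,95), (427,94), (413,266) and (149,266). The knob top is near (367,187), the red stop near (393,165) and the lid is centred near (190,172), tilted from the lane.

```bash
python3 - <<'E'
from h import *
c=cam("wrist"); im=c[0]; g=cv2.cvtColor(im,cv2.COLOR_BGR2GRAY)
uv=cv2.cornerSubPix(g,np.array([[119,95],[427,94],[413,266],[149,266]],np.float32).reshape(-1,1,2),(5,5),(-1,-1),(3,50,.01)).reshape(-1,2)
W=np.array([plane(c,p,.025)[:2] for p in uv]); M=np.array([[-.085,-.29],[-.085,.09],[.15,.09],[.15,-.29]])
a,b=W-W.mean(0),M-M.mean(0); yaw=np.arctan2((b[:,0]*a[:,1]-b[:,1]*a[:,0]).sum(),(a*b).sum())
R=np.array([[np.cos(yaw),-np.sin(yaw)],[np.sin(yaw),np.cos(yaw)]]); G=W.mean(0)-R@M.mean(0)
print(uv.round(1).tolist(),"yaw",np.rad2deg(yaw),"G",G,"res",(W-M@R.T-G).round(4).tolist())
m=hsv(im,(0,0,0),(180,255,45)); roi=np.zeros_like(m); roi[150:215,335:400]=m[150:215,335:400]
k,l,st,ce=cv2.connectedComponentsWithStats(roi); i=1+st[1:,4].argmax()
p=cv2.findContours((l==i).astype(np.uint8),0,1)[0][0]; print("knob blob",st[i],ce[i],cv2.minEnclosingCircle(p), plane(c,ce[i],.152))
for q in ((0,0,.152),(.016,0,.152),(-.016,0,.152),(0,.016,.152),(0,-.016,.152)): print(proj(c,np.r_[G+R@q[:2],q[2]]).round(1),end=' ')
m=hsv(im,(40,120,80),(70,255,255)); ys,xs=np.where(m); Q=np.array([R.T@(plane(c,(x,y),.075)[:2]-G) for x,y in zip(xs,ys)]).astype(np.float32)
print("\nlid in gauge",cv2.minAreaRect(Q*1000))
ys,xs=np.where(hsv(im,(0,180,120),(5,255,255))); s=(xs>370)&(xs<415)&(ys>110)&(ys<220); Q=np.array([R.T@(plane(c,(x,y),.055)[:2]-G) for x,y in zip(xs[s],ys[s])]).astype(np.float32)
print("stop",Q.min(0),Q.max(0))
E
```

```text
[[115.80000305175781, 95.19999694824219], [426.6000061035156, 93.30000305175781], [417.3999938964844, 263.8999938964844], [146.6999969482422, 266.20001220703125]] yaw -9.266626104153474 G [0.56413652 0.10085477] res [[0.0009, 0.0006], [0.0026, -0.0043], [-0.0008, 0.0039], [-0.0028, -0.0002]]
knob blob [348 168  30  25 208] [358.90865385 175.73557692] ((363.3562927246094, 182.7574920654297), 15.694985389709473) [0.55166697 0.09297414 0.152     ]
[369.4 187.5] [368.7 204.2] [370.  170.2] [387.  187.2] [351.7 187.7] 
lid in gauge ((-2.148959159851074, -141.53427124023438), (56.506309509277344, 235.04930114746094), 6.307052135467529)
stop [-0.04159777  0.03675623] [0.04215831 0.05132722]
```

```bash
python3 - <<'E'
from h import *
c=cam("wrist"); im=c[0]; g=cv2.cvtColor(im,cv2.COLOR_BGR2GRAY).astype(int)
big=lambda m:(lambda r:(r[1]==1+r[2][1:,4].argmax()))(cv2.connectedComponentsWithStats(m))
top=np.array([plane(c,(u,86+np.diff(g[86:106,u]).argmax()+.5),.025)[:2] for u in range(140,410,2)],np.float32)
f=cv2.fitLine(top,cv2.DIST_HUBER,0,1e-3,1e-4).ravel(); yaw=np.arctan2(f[1],f[0])%np.pi-np.pi/2
R=np.array([[np.cos(yaw),-np.sin(yaw)],[np.sin(yaw),np.cos(yaw)]]); G=np.array([.5641,.1009])
print("yaw",np.rad2deg(yaw),"edge x (want -.085)",(R.T@(f[2:]-G))[0])
m=cv2.inRange(cv2.cvtColor(im,cv2.COLOR_BGR2HSV),(0,0,0),(180,90,75)); z=np.zeros_like(m); z[172:212,345:392]=m[172:212,345:392]
b=big(z); ys,xs=np.where(b); (u,v),r=cv2.minEnclosingCircle(np.c_[xs,ys].astype(np.float32)); print("knob",u,v,r,plane(c,(u,v),.152), R.T@(plane(c,(u,v),.152)[:2]-G))
def rect(b,z):
    ys,xs=np.where(b); Q=np.array([R.T@(plane(c,(x,y),z)[:2]-G) for x,y in zip(xs,ys)]).astype(np.float32); return cv2.minAreaRect(Q*1000)
print("lid",rect(big(hsv(im,(40,120,80),(70,255,255))),.075)); print("stop",rect(big(hsv(im,(0,180,120),(5,255,255))),.055))
w=hsv(im,(0,0,190),(180,30,255)); w[:,:275]=0; w[:,385:]=0;w[:120]=0;w[205:]=0; 
n,l,st,_=cv2.connectedComponentsWithStats(w)
for i in range(1,n):
    if st[i,4]>150: print("fence",rect(l==i,.043))
cv2.imwrite("pics/k.png",cv2.resize(im[140:230,320:420],None,fx=5,fy=5))
E
```

```text
yaw -9.5199995 edge x (want -.085) -0.0832346297185585
knob 366.0384521484375 187.03846740722656 19.263530731201172 [0.5632822  0.09792104 0.152     ] [-0.00031384 -0.00307319]
lid ((4.4088897705078125, -192.80517578125), (56.502376556396484, 132.09259033203125), 6.476779460906982)
stop ((-0.36315155029296875, 44.10159683227539), (14.37282943725586, 84.83665466308594), 89.90196990966797)
fence ((-36.35790252685547, -31.887428283691406), (130.81307983398438, 9.444841384887695), 89.53406524658203)
fence ((23.599624633789062, -59.47266387939453), (42.523616790771484, 84.55368041992188), 3.0541510581970215)
```

View pics/k.png

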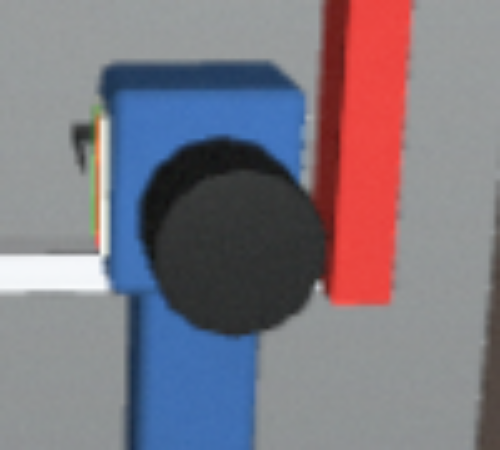

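The knob top is a circle at crop (240,252), which is image pixel (368,190.4), 1–3 mm from the plate-based estimate. I'll use gauge G = plate fit + (1.3, −2) mm and yaw −9.5°.

```bash
cat >> h.py <<'E'
YG=-9.5; _a=np.deg2rad(YG); RG=np.array([[np.cos(_a),-np.sin(_a)],[np.sin(_a),np.cos(_a)]])
GG=np.array([.5641,.1009])+RG@[.0013,-.002]
def gw(x,y,z): return np.r_[GG+RG@[x,y],z]
def wg(p): return np.r_[RG.T@(np.array(p[:2])-GG),p[2]]
def rep(s=""):
    q=robot.state(); print(s,round(q["t"],2),"gauge",wg(q["position"]).round(4),"F",np.round(q["ft_force"],1),"w",round(q["grip_width"],4))
E
python3 - <<'E'
from h import *
o=orient(YG+90)
robot.move_pose(gw(0,0,.20),o); rep("above")
hit=robot.move_l(gw(0,0,.119),.08,contact_N=6); rep(f"down {hit}")
if not hit:
    close(30); rep("grip")
    robot.move_l(gw(0,0,.119+.060),.05); rep("up")
    c=cam("side"); s=cam("scene")
    cv2.imwrite("pics/up.png",np.hstack([cv2.resize(c[0][100:290,270:420],None,fx=2.6,fy=2.6),cv2.resize(s[0][120:310,270:420],None,fx=2.6,fy=2.6)]))
E
```

```text
above 3.26 gauge [-0.0008  0.0002  0.1994] F [ 0.2 -1.2  0.6] w 0.0933
down False 4.42 gauge [0.0005 0.0002 0.1198] F [-0.3 -0.6  0.4] w 0.0934
grip 5.4 gauge [-0.     -0.0011  0.1189] F [-0.7 -5.2  1.5] w 0.0314
up 6.75 gauge [-1.000e-04 -1.100e-03  1.778e-01] F [ 1.8 -4.8 -5.6] w 0.0316
```

View pics/up.png

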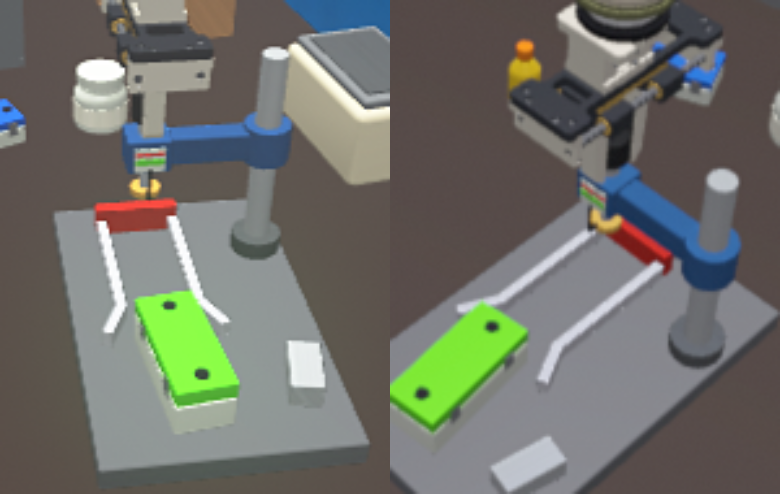

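The carriage is up about 59 mm and the foot is well above flask height, with the flask and setting block untouched. Next I release the knob and go to the tilted pre-grasp pose over the flask's rear end, with a wrist check on the way.

```bash
cat >> h.py <<'E'
T=30
def pad(fx,fy,ang,off,z): # TCP for pads at flask-local offset `off` along its length; flask centre (fx,fy) gauge, turned ang deg
    a=np.deg2rad(ang); l=np.array([-np.sin(a),np.cos(a)]); d=.0188*np.sin(np.deg2rad(T))
    return gw(*(np.array([fx,fy])+l*(off+d)),z-.0188*np.cos(np.deg2rad(T))), orient(YG+ang,T)
E
python3 - <<'E'
from h import *
let_go(); rep("open")
robot.move_l(gw(0,0,.29),.2)
p,o=pad(.0031,-.1908,6.5,-.05,.068)
robot.move_pose(p+[0,0,.10],o); rep("pre")
c=cam("wrist"); im=c[0]; cv2.imwrite("pics/w2.png",im)
n,l,st,_=cv2.connectedComponentsWithStats(hsv(im,(40,120,80),(70,255,255))); ys,xs=np.where(l==1+st[1:,4].argmax())
Q=np.array([wg(plane(c,(x,y),.075))[:2] for x,y in zip(xs,ys)]).astype(np.float32); print("lid",cv2.minAreaRect(Q*1000))
E
```

```text
open 7.93 gauge [-0.    -0.     0.179] F [-0.6 -0.1 -0.3] w 0.0928
pre 9.72 gauge [ 0.0078 -0.2302  0.1519] F [0.4 0.4 0.3] w 0.0931
lid ((4.498369216918945, -192.99887084960938), (55.18978500366211, 128.11817932128906), 6.399927139282227)
```

View pics/w2.png

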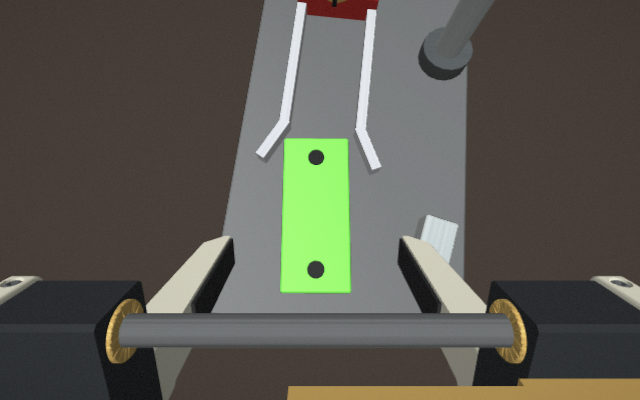

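The wrist view shows the lid spanning (282–350, 140–292) square to the fingers, the lane ahead, and the setting block at (437,238), clear of the right finger. The lid's centre agrees with the first measurement within 2.5 mm.

```bash
python3 - <<'E'
from h import *
p,o=pad(.0038,-.192,6.45,-.05,.068)
hit=robot.move_l(p,.1,rot=o,contact_N=6); rep(f"down {hit}")
if not hit:
    close(12); rep("grip")
    p,o=pad(-.0005,-.165,0,-.05,.068); robot.move_l(p,.04,rot=o); rep("aligned")
    p,o=pad(-.0005,-.045,0,-.05,.068); h=robot.move_l(p,.06,contact_N=12); rep(f"in lane {h}")
    c=cam("wrist"); s=cam("side"); cv2.imwrite("pics/lane.png",np.hstack([cv2.resize(c[0],(480,300)),cv2.resize(s[0][100:290,260:420],None,fx=1.58,fy=1.58)[:300]]))
E
```

```text
down False 10.93 gauge [ 0.009  -0.2326  0.0525] F [ 0.2 -0.4 -0.1] w 0.0928
grip 11.6 gauge [ 0.0083 -0.2324  0.0518] F [-0.4 -0.3  1.4] w 0.0561
aligned 12.46 gauge [-0.0009 -0.2049  0.0518] F [-0.8  2.7  2.1] w 0.056
in lane False 14.61 gauge [-0.0004 -0.0857  0.0518] F [ 0.2 -2.9  3.3] w 0.0561
```

View pics/lane.png

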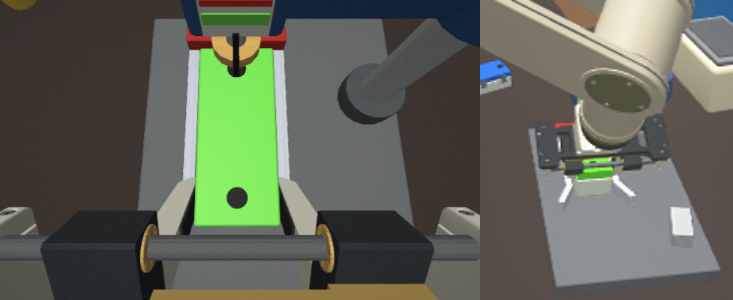

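The flask sits straight between the fences with the foot above its front end and about 20 mm still to go. Now the final slide onto the stop by contact.

```bash
python3 - <<'E'
from h import *
p,o=pad(-.0005,-.012,0,-.05,.068); h=robot.move_l(p,.025,contact_N=8); rep(f"stop {h}")
y=wg(robot.state()["position"])[1]; print("implied flask centre y",y+.0406)
c=cam("wrist"); cv2.imwrite("pics/home.png",c[0])
let_go(); rep("open")
p=robot.state()["position"]; back=RG@[0,-.03]
robot.move_l(p+np.r_[back,.05],.12); robot.move_l(p+np.r_[RG@[0,-.10],.16],.2); rep("back")
c=cam("wrist"); im=c[0]; cv2.imwrite("pics/home2.png",im)
n,l,st,_=cv2.connectedComponentsWithStats(hsv(im,(40,120,80),(70,255,255))); ys,xs=np.where(l==1+st[1:,4].argmax())
Q=np.array([wg(plane(c,(x,y),.075))[:2] for x,y in zip(xs,ys)]).astype(np.float32); print("lid",cv2.minAreaRect(Q*1000),Q.min(0),Q.max(0))
E
```

```text
stop True 15.56 gauge [-0.0005 -0.0645  0.0517] F [0.6 1.  1.5] w 0.0561
implied flask centre y -0.023948292526768694
open 16.39 gauge [-0.0001 -0.0658  0.0517] F [ 0.1 -0.6  0.2] w 0.093
back 17.82 gauge [-0.0008 -0.1652  0.2103] F [-0.8  0.9 -0.4] w 0.093
lid ((0.6096744537353516, -36.064212799072266), (55.23615264892578, 114.5022201538086), 0.12006177753210068) [-0.02701269 -0.09326229] [0.02831648 0.02124234]
```

View pics/home2.png

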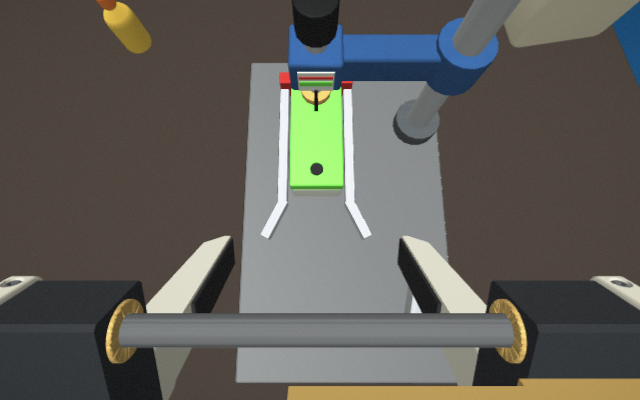

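The flask is home: its rear edge is at gauge y ≈ −91 to −93 mm, it is square to 0.1°, and the foot hangs clear over its front end. Next I lower the carriage to 0.032, which is TCP 0.1189 + 0.032, in two stages with force readings.

```bash
python3 - <<'E'
from h import *
o=orient(YG+90)
robot.move_l(gw(0,-.15,.33),.2); robot.move_pose(gw(0,-.001,.30),o); rep("above")
h=robot.move_l(gw(0,-.001,.1785),.1,contact_N=6); rep(f"down {h}")
if not h:
    close(30); rep("grip"); z0=robot.state()["position"][2]
    for z in (.172,.166,.160,.156,.153,.1512): robot.move_l(gw(0,-.001,z),.02); rep(" low")
    robot.dwell(.3); rep("held")
    s=cam("side"); k=cam("scene"); cv2.imwrite("pics/low.png",np.hstack([cv2.resize(s[0][120:220,290:390],(390,390)),cv2.resize(k[0][160:260,310:410],(390,390))]))
E
```

```text
above 19.6 gauge [-0.0004 -0.0016  0.2987] F [-1.2 -0.7 -0.6] w 0.0932
down False 20.97 gauge [ 0.0005 -0.0009  0.1795] F [ 0.4 -0.4  0.5] w 0.0931
grip 21.95 gauge [-0.     -0.0011  0.1785] F [0.1 0.  0.1] w 0.0315
 low 22.43 gauge [ 0.     -0.0011  0.1722] F [-1.5 -1.2  3. ] w 0.0315
 low 22.88 gauge [ 0.     -0.0011  0.166 ] F [-1.8 -1.6  2.7] w 0.0314
 low 23.32 gauge [ 0.     -0.0011  0.1599] F [-1.7 -2.5  2.3] w 0.0316
 low 23.68 gauge [ 0.     -0.0011  0.1559] F [-2.  -1.9  2.4] w 0.0317
 low 23.98 gauge [ 0.     -0.0011  0.1529] F [-1.9 -2.3  1.6] w 0.0315
 low 24.23 gauge [ 0.     -0.0011  0.1512] F [-2.6 -3.2  2.8] w 0.0316
held 24.52 gauge [-0.     -0.0011  0.1512] F [-2.3 -3.1  2.8] w 0.0316
```

View pics/low.png

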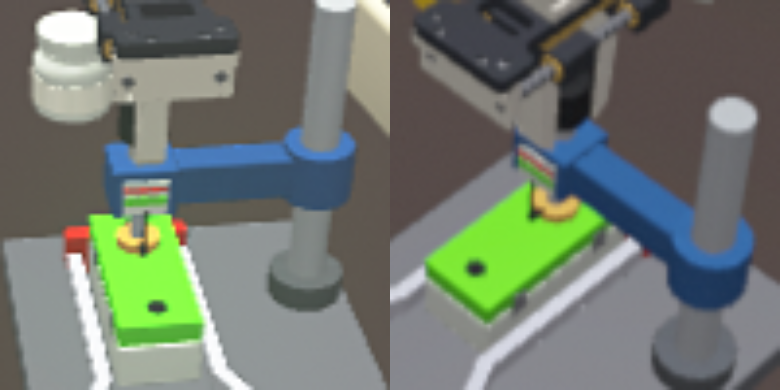

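The foot is on the lid, and the carriage by grip travel is about 0.032 (push about 5.3–6.4 mm). I'll release and look at the pointer up close.

```bash
python3 - <<'E'
from h import *
let_go(); rep("open")
robot.move_l(gw(0,-.001,.27),.2)
robot.move_pose(gw(0,-.16,.20),orient(YG,30)); robot.move_l(gw(0,-.15,.10),.2,contact_N=8); rep("look")
c=cam("wrist"); im=c[0]
p=proj(c,gw(0,-.02,.105)).round().astype(int); print(p)
x0,y0=max(p[0]-60,0),max(p[1]-75,0); cv2.imwrite("pics/ptr.png",cv2.resize(im[y0:y0+130,x0:x0+120],None,fx=4.5,fy=4.5,interpolation=cv2.INTER_CUBIC))
for z in (.075,.095,.11,.13): print(z,proj(c,gw(0,-.022,z)))
print(x0,y0)
E
```

```text
open 25.71 gauge [ 0.     -0.001   0.1512] F [-0.3 -0.8  0.6] w 0.093
look 27.98 gauge [ 0.0007 -0.1491  0.1012] F [-0.6 -0.3  0. ] w 0.0929
[313  47]
0.075 [313.59351307  77.35616289]
0.095 [313.4493077   59.89363724]
0.11 [313.32284604  44.57978315]
0.13 [313.12263183  20.33487795]
253 0
```

View pics/ptr.png

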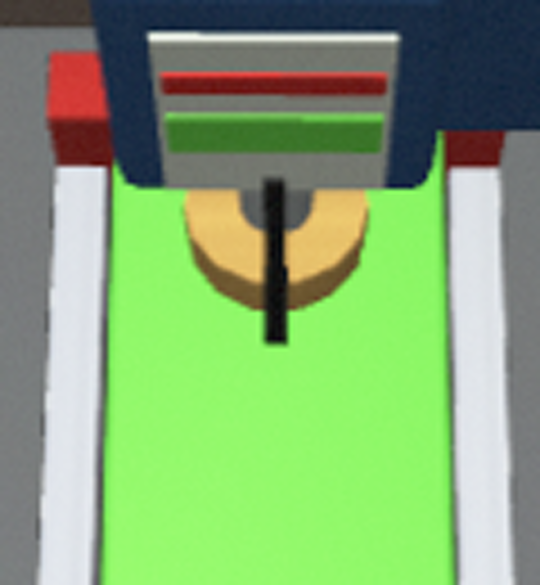

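The crop shows the pointer tip about 4 mm below the green band as seen from about 50° above, so parallax matters. The block also looks higher than expected, so I'll measure heights numerically before trusting it.

```bash
python3 - <<'E'
from h import *
def vz(c,uv,yg): # intersect ray with gauge plane y=yg
    _,K,R,t=c; C=-R.T@t; d=R.T@np.linalg.solve(K,[uv[0],uv[1],1.]); n=np.r_[RG@[0,1],0]
    X=C+d*((yg-n[:2]@GG*0-(RG.T@(C[:2]-GG))[1])/(n@d)); return wg(X).round(4)
c=cam("wrist"); f=lambda u,v:(253+u/4.5,v/4.5)
print("block bottom",vz(c,f(275,187),-.020),vz(c,f(275,187),-.022),"disc bottom",vz(c,f(275,308),-.016),"ptr low end",vz(c,f(275,342),-.023))
print("green",vz(c,f(275,113),-.022),vz(c,f(275,152),-.022),"ptr top",vz(c,f(275,180),-.022),vz(c,f(275,180),-.026))
im=c[0]; m=hsv(im,(40,120,80),(70,255,255)); col=np.where(m[:,313])[0]; print("lid col rows",col.min(),col.max(), [wg(plane(c,(313,col.max()),z)).round(4) for z in (.075,.065)])
S=cam("scene"); D=cam("side")
cv2.imwrite("pics/k2.png",np.hstack([cv2.resize(D[0][120:200,290:390],None,fx=4,fy=4,interpolation=2),cv2.resize(S[0][160:240,320:420],None,fx=4,fy=4,interpolation=2)]))
for n,q in (("side",D),("scene",S)): print(n,[(z,proj(q,gw(0,-.001,z)).round(1).tolist()) for z in (.152,.184,.197)])
E
```

```text
block bottom [ 0.0011 -0.02    0.1102] [ 0.0011 -0.022   0.1127] disc bottom [ 0.0011 -0.016   0.0768] ptr low end [ 0.0011 -0.023   0.078 ]
green [ 0.0012 -0.022   0.1264] [ 0.0012 -0.022   0.1194] ptr top [ 0.0011 -0.022   0.1141] [ 0.0012 -0.026   0.1191]
lid col rows 26 172 [array([ 0.0005, -0.0944,  0.075 ]), array([ 0.0004, -0.0912,  0.065 ])]
side [(0.152, [326.5, 157.2]), (0.184, [326.9, 146.2]), (0.197, [327.1, 141.6])]
scene [(0.152, [353.6, 190.9]), (0.184, [354.3, 181.3]), (0.197, [354.6, 177.4])]
```

View pics/k2.png

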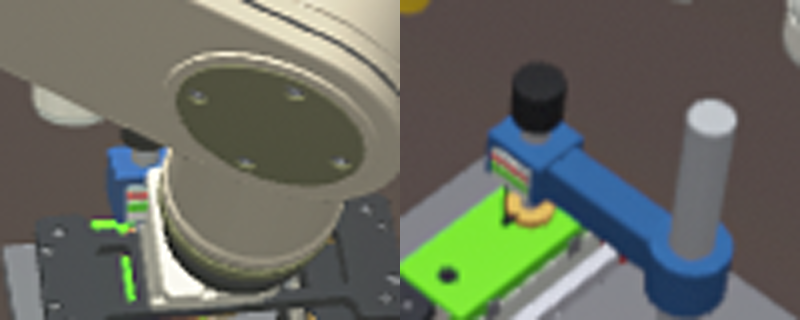

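Scene camera puts the knob top near (355,180.5), z ≈ 0.186, while the wrist view suggests the foot is barely pushed. I'll calibrate pointer parallax with the earlier foot-free picture (home.png), where it must read 0.

```bash
cat > ptr.py <<'E'
from h import *
def vz(c,uv,yg):
    _,K,R,t=c; C=-R.T@t; d=R.T@np.linalg.solve(K,[uv[0],uv[1],1.]); y0=(RG.T@(C[:2]-GG))[1]; dy=(RG.T@d[:2])[1]
    return (C+d*(yg-y0)/dy)[2]
def at(img,pos,T):
    s=imaging.capture("wrist"); W=np.eye(4); W[:3,:3]=Ro.from_euler('xyz',orient(YG,T),degrees=True).as_matrix(); W[:3,3]=pos
    W=W@np.array(s["hand_eye"]); R=W[:3,:3].T; return img,np.array(s["K"]),R,-R@W[:3,3]
def rows(im,u,v0=0,v1=110):
    h=cv2.cvtColor(im,cv2.COLOR_BGR2HSV).astype(int); a=h[v0:v1,u-12:u+13]
    P=np.median(h[v0:v1,u+10:u+16],1) if 0 else np.median(np.concatenate([a[:,:5],a[:,-5:]],1),1)
    V=a[:,8:17,2].min(1); g=[v0+i for i in range(len(P)) if 45<P[i,0]<75 and P[i,1]>100 and P[i,2]<200]
    r=[v0+i for i in range(len(P)) if (P[i,0]<8 or P[i,0]>172) and P[i,1]>130]
    b=[v0+i for i in range(len(V)) if V[i]<40]
    return g,r,b
E
python3 - <<'E'
from ptr import *
now=cam("wrist"); H=at(cv2.imread("pics/home.png"),gw(-.0005,-.0645,.0517),30); B=at(cv2.imread("pics/home2.png"),gw(-.0008,-.1652,.2103),30)
for n,c,z in (("now",now,.1),("home",H,.127),("home2",B,.127)):
    u=int(round(proj(c,gw(.0006,-.022,z))[0])); g,r,b=rows(c[0],u); print(n,u,proj(c,gw(0,-.022,z)).round(1),"G",g,"R",r,"B",b)
E
```

```text
now 313 [312.   53.9] G [25, 26, 27, 28, 29, 30, 31, 32] R [15, 16, 17, 18, 19] B [40, 41, 42, 43, 44, 45, 46, 47, 48, 49, 50, 51, 52, 53, 54, 55, 56, 57, 58, 59, 60, 61, 62, 63, 64, 65, 66, 67, 68, 69, 70, 71, 72, 73, 74]
home 316 [314.1 122. ] G [82, 83, 84, 85, 86, 87, 88, 89, 90, 91, 92] R [65, 66, 67, 68, 69, 70, 71, 72, 73] B [105, 106, 107, 108, 109]
home2 316 [315.3  98.2] G [82, 83, 84, 85] R [77, 78] B [17, 18, 19, 20, 21, 22, 23, 24, 25, 26, 27, 28, 29, 30, 31, 32, 33, 34, 35, 36, 37, 38, 39, 40, 41, 42, 43, 44, 45, 46, 91, 92, 93, 94, 95, 96, 97, 98, 99, 100, 101, 102, 103, 104, 105, 106, 107, 108, 109]
```

Calibrated against the foot-free picture, the pointer gap is about 1.85 mm and the foot is now pushed in only about 0.7 mm. The carriage evidently didn't start at 0. I'll regrip, lower a further 4.5 mm and remeasure the same way.

```bash
cat >> ptr.py <<'E'
def lower(dz):
    p=robot.state()["position"]; robot.move_l(p+np.r_[RG@[0,-.02],.12],.25)
    robot.move_pose(gw(0,-.001,.26),orient(YG+90)); h=robot.move_l(gw(0,-.001,ZG),.12,contact_N=6); rep(f"at knob {h}")
    if h: return
    close(35); rep("grip"); z=robot.state()["position"][2]
    n=max(1,int(round(dz/.0015)))
    for i in range(1,n+1): robot.move_l(gw(0,-.001,z-dz*i/n),.015); rep(" low")
    robot.dwell(.2); let_go(); rep("open")
    robot.move_l(gw(0,-.001,.25),.25); robot.move_pose(gw(0,-.16,.17),orient(YG,30)); robot.move_l(gw(0,-.15,.10),.25,contact_N=8); rep("look")
def read(f):
    c=cam("wrist"); cv2.imwrite(f,c[0]); g,r,b=rows(c[0],313,0,90); print("G",g,"R",r,"B",b[:1],b[-1:])
    im=c[0]; print("pointer column V",im[15:50,313].max(1).tolist()); print("side col bgr v15-50",[im[v,322].tolist() for v in range(15,50,2)])
E
python3 - <<'E'
import ptr; from ptr import *
ptr.ZG=.1512; lower(.0045); read("pics/ptr2.png")
E
```

```text
at knob False 30.9 gauge [ 0.0007 -0.0009  0.1522] F [0.2 0.2 0.4] w 0.0929
grip 31.88 gauge [-1.000e-04 -1.100e-03  1.511e-01] F [-0.9 -0.2  0.3] w 0.0312
 low 32.13 gauge [-0.     -0.0011  0.15  ] F [-2.9 -1.8  4. ] w 0.0312
 low 32.38 gauge [ 0.     -0.0011  0.1486] F [-3.7 -0.9  4.4] w 0.0317
 low 32.63 gauge [ 0.     -0.0011  0.1472] F [-4.  -2.4  5.9] w 0.0319
open 33.92 gauge [ 0.     -0.001   0.1467] F [ 0.7 -0.   1.1] w 0.0927
look 35.7 gauge [-0.0031 -0.1468  0.0936] F [-0.2  1.1 -0.2] w 0.0931
G [25, 26, 27, 28, 29, 30, 31, 32, 60, 61, 62, 63, 64, 65] R [15, 16, 17, 18, 19] B [] []
pointer column V [203, 131, 108, 105, 108, 114, 114, 117, 119, 215, 166, 122, 114, 114, 113, 115, 115, 116, 118, 116, 115, 119, 117, 118, 116, 117, 104, 93, 115, 117, 183, 228, 231, 229, 229]
side col bgr v15-50 [[59, 64, 205], [23, 26, 106], [41, 45, 109], [109, 117, 114], [109, 117, 113], [62, 168, 88], [41, 116, 58], [41, 115, 60], [40, 114, 58], [104, 119, 109], [47, 47, 47], [18, 18, 16], [12, 9, 13], [13, 12, 11], [19, 20, 18], [21, 21, 20], [29, 30, 30], [34, 51, 60]]
```

```bash
python3 - <<'E'
from ptr import *
rep("settled"); c=cam("wrist"); im=c[0]; cv2.imwrite("pics/ptr3.png",im)
C=-c[2].T@c[3]; print("cam gauge",wg(C).round(4))
G=cv2.cvtColor(im,cv2.COLOR_BGR2HSV).astype(int)
dark=np.where(im[25:60,280:350].max(2)<60); us=280+dark[1]; print("dark cols",np.bincount(us)[280:].tolist())
u=int(np.median(us)); print(u); 
for k in (u,u-12,u+12): print(k,[im[v,k].tolist() for v in range(20,46)])
H=at(cv2.imread("pics/home.png"),gw(-.0005,-.0645,.0517),30); print("home cam",wg(-H[2].T@H[3]).round(4))
hi=H[0]; print([hi[v,316].tolist() for v in range(98,112)]); print([hi[v,304].tolist() for v in range(78,100)])
E
```

```text
settled 35.75 gauge [-0.0024 -0.1472  0.0943] F [-0.1 -0.1  0.2] w 0.0936
cam gauge [-0.0007 -0.1578  0.2787]
dark cols [0, 0, 3, 0, 0, 0, 0, 0, 0, 0, 0, 0, 0, 0, 0, 0, 0, 0, 0, 0, 0, 0, 0, 0, 0, 0, 0, 0, 0, 0, 0, 0, 0, 0, 0, 0, 0, 16, 25, 25, 25, 13]
319
319 [[102, 109, 113], [109, 117, 114], [109, 117, 114], [110, 118, 114], [99, 182, 121], [74, 192, 101], [44, 130, 65], [37, 113, 54], [39, 115, 59], [41, 115, 58], [39, 113, 57], [42, 117, 59], [38, 113, 54], [102, 116, 107], [82, 87, 84], [48, 50, 47], [20, 22, 20], [20, 20, 19], [19, 18, 17], [17, 19, 16], [17, 17, 17], [14, 15, 11], [16, 18, 13], [25, 22, 22], [17, 13, 14], [20, 23, 19]]
307 [[100, 109, 112], [109, 116, 112], [109, 117, 114], [109, 117, 114], [100, 185, 123], [73, 190, 101], [46, 131, 66], [38, 114, 57], [40, 114, 57], [37, 114, 58], [42, 115, 59], [42, 117, 61], [42, 116, 59], [103, 118, 109], [108, 117, 113], [109, 119, 114], [111, 119, 115], [108, 117, 114], [109, 119, 114], [111, 119, 116], [113, 120, 117], [107, 150, 168], [109, 189, 227], [108, 196, 233], [110, 198, 235], [109, 198, 234]]
331 [[101, 109, 1
[... 306 characters left out ...]
115], [112, 119, 115], [109, 134, 141], [107, 186, 225], [108, 197, 233], [110, 199, 235], [110, 199, 235]]
home cam [ 0.0005 -0.0751  0.2361]
[[105, 113, 108], [102, 110, 107], [106, 114, 110], [104, 111, 109], [80, 83, 80], [46, 46, 46], [39, 41, 40], [24, 24, 22], [17, 20, 16], [19, 19, 18], [16, 16, 16], [11, 15, 11], [15, 15, 17], [15, 9, 15]]
[[105, 112, 109], [104, 112, 109], [100, 234, 131], [95, 241, 132], [55, 148, 76], [38, 109, 55], [38, 110, 55], [41, 111, 57], [35, 107, 51], [36, 109, 53], [39, 111, 56], [36, 108, 52], [37, 109, 55], [39, 111, 55], [39, 111, 57], [79, 110, 89], [101, 113, 107], [103, 110, 105], [104, 112, 109], [103, 112, 108], [106, 113, 109], [103, 112, 109]]
```

```bash
python3 - <<'E'
from ptr import *
from scipy.optimize import brentq
H=at(cv2.imread("pics/home.png"),gw(-.0005,-.0645,.0517),30); c=cam("wrist"); im=c[0]
edge=lambda im,u,vs,th:None
# row edges (pixel borders -0.5)
now=dict(gt=25.9,gb=33.0,p=35.5); home=dict(gt=82.0,gb=93.2,p=104.5)
for ys in (-.0205,-.0215,-.0225):
    hb=vz(H,(316,home["gb"]),ys); ht=vz(H,(316,home["gt"]),ys)
    yp=brentq(lambda y:vz(H,(316,home["p"]),y)-(hb-.003),-.04,-.015)
    nb=vz(c,(319,now["gb"]),ys); nt=vz(c,(319,now["gt"]),ys); d=vz(c,(319,now["p"]),yp)-nb+.003
    print(ys,"green h",ht-hb,nt-nb,"yp",yp,"green bottom z now",nb,"home",hb,"push",d)
D=cam("side"); S=cam("scene")
E
```

```text
-0.0205 green h 0.006183052876521655 0.005738469822694714 yp -0.022748959435216754 green bottom z now 0.11293465259190191 home 0.14409397116179234 push 0.0036358668422015157
-0.0215 green h 0.0060698113141592624 0.005697057338076683 yp -0.02367748975638498 green bottom z now 0.11413730515063092 home 0.14577881274448376 push 0.0035640054566007636
-0.0225 green h 0.00595656975179687 0.00565564485345868 yp -0.024606020077553206 green bottom z now 0.1153399577093599 home 0.14746365432717518 push 0.003492144071000039
```

Solving both views gives a push of about 3.6 mm, inside the green zone but near its edge. I'll lower 2.3 mm more to centre the pointer, then re-read it once.

```bash
python3 - <<'E'
import ptr; from ptr import *
ptr.ZG=.1462; lower(.0023); robot.dwell(.2); rep(); c=cam("wrist"); im=c[0]; cv2.imwrite("pics/ptr4.png",im)
us=280+np.where(im[36:60,280:350].max(2)<60)[1]; u=int(np.median(us[us>300])); print(u)
for k in (u,u-12): print(k,[int(im[v,k,1]) for v in range(10,50)], [int(im[v,k,2]) for v in range(10,50)])
cv2.imwrite("pics/ptr4c.png",cv2.resize(im[0:110,250:380],None,fx=4.5,fy=4.5,interpolation=cv2.INTER_CUBIC))
E
```

```text
at knob False 38.67 gauge [ 0.0007 -0.0009  0.1473] F [0.6 0.8 0.6] w 0.0933
grip 39.65 gauge [-0.     -0.0011  0.1462] F [ 0.1 -1.2  0.5] w 0.0312
 low 39.9 gauge [ 0.     -0.0011  0.1455] F [-3.5 -2.   5.5] w 0.0317
 low 40.15 gauge [ 0.     -0.0011  0.1445] F [-4.7 -1.   6.5] w 0.0314
open 41.44 gauge [ 0.     -0.001   0.1439] F [ 0.2  0.2 -0.9] w 0.093
look 43.23 gauge [-0.0031 -0.1468  0.0936] F [-0.1  0.4  0.3] w 0.0932
 43.42 gauge [-0.0014 -0.1486  0.0952] F [-0.3  0.8  0.2] w 0.0929
317
317 [125, 116, 115, 118, 117, 117, 90, 55, 27, 28, 28, 64, 112, 117, 118, 151, 218, 140, 117, 118, 117, 116, 114, 101, 51, 21, 22, 19, 14, 19, 15, 15, 17, 22, 13, 15, 20, 10, 20, 15] [121, 112, 113, 115, 113, 113, 170, 180, 122, 108, 110, 109, 113, 114, 114, 118, 115, 71, 59, 61, 59, 60, 57, 56, 40, 22, 16, 19, 16, 19, 17, 16, 12, 21, 12, 13, 19, 11, 22, 16]
305 [124, 115, 115, 115, 119, 119, 89, 54, 32, 28, 23, 65, 111, 117, 118, 150, 220, 140, 115, 115, 116, 117, 117, 113, 118, 119, 117, 116, 118, 117, 119, 119, 151, 192, 198, 197, 195, 193, 190, 190] [121, 112, 113, 112, 115, 114, 171, 179, 124, 108, 107, 108, 112, 114, 115, 118, 117, 70, 59, 58, 60, 59, 59, 54, 94, 112, 114, 114, 114, 114, 115, 116, 170, 230, 235, 234, 232, 231, 229, 229]
```

View pics/ptr4c.png

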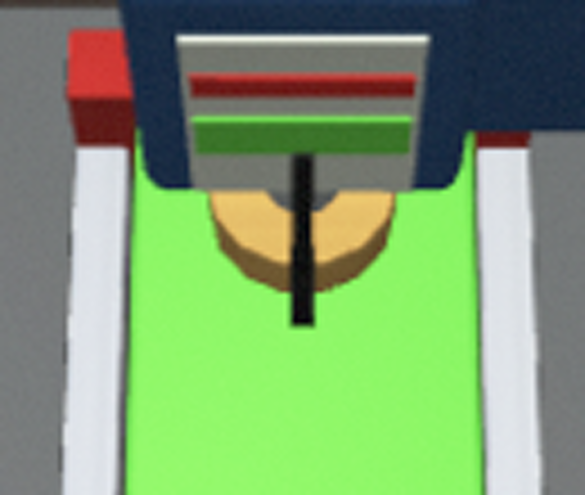

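The foot disc rests on the lid, and the pointer's top edge is just at the foot of the green as seen from above. With the 1.85–2.3 mm gap and this view angle that is a push of about 5.3 mm, or 5.9 mm by carriage travel, so near mid-green. Now the button.

```bash
python3 - <<'E'
from h import *
p=robot.state()["position"]; robot.move_l(p+np.r_[RG@[0,-.03],.13],.25); close(20)
b=np.array([.469,-.376]); o=orient(-35)
robot.move_pose(np.r_[b,.16],o); robot.dwell(.15); rep("above button")
c=cam("wrist"); im=c[0]; cv2.imwrite("pics/btn.png",im)
n,l,st,ce=cv2.connectedComponentsWithStats(hsv(im,(100,150,60),(120,255,255)))
for j in range(1,n):
    if st[j,4]>150: print(st[j],ce[j].round(1),plane(c,ce[j],.042).round(4))
print("exp",proj(c,np.r_[b,.042]))
E
```

```text
above button 46.92 gauge [-0.016  -0.4832  0.1602] F [-0.3 -0.4  0.4] w 0.0004
[298 180  35  35 377] [317.  197.3] [ 0.4689 -0.379   0.042 ]
exp [315.18845589 194.68417633]
```

```bash
python3 - <<'E'
from h import *
b=[.469,-.378]
robot.move_l([*b,.055],.15); rep("near")
h=robot.move_l([*b,.028],.03,contact_N=4); rep(f"touch {h}"); z=robot.state()["position"][2]
if h:
    h2=robot.move_l([*b,z-.010],.02,contact_N=14); rep(f"bottom {h2}"); robot.dwell(.2); rep("hold")
    robot.move_l([*b,.12],.15); robot.dwell(.2); rep("up")
    D=cam("side"); S=cam("scene"); cv2.imwrite("pics/end_s.png",S[0]); cv2.imwrite("pics/end_d.png",D[0])
E
```

```text
near 47.82 gauge [-0.0154 -0.4864  0.0561] F [1.1 0.  0.2] w 0.0003
touch True 48.3 gauge [-0.0151 -0.4867  0.0464] F [-0.6  1.2  4.5] w 0.0005
bottom True 48.54 gauge [-0.0151 -0.4867  0.0463] F [-1.8  1.5  7.3] w 0.0004
hold 48.74 gauge [-0.0151 -0.4867  0.0463] F [-1.6  1.4  7.8] w 0.0002
up 49.59 gauge [-0.017  -0.4854  0.1182] F [-0.1  0.2  0.1] w 0.0006
```

The press stopped rigidly at z = 0.0463 on the second move. I'll press again with a finer trigger to confirm the button's travel.

```bash
python3 - <<'E'
from h import *
b=[.469,-.378]
robot.move_l([*b,.064],.15); robot.dwell(.2); rep("near")
z=.064
for i in range(14):
    z-=.002; robot.move_l([*b,z],.02,contact_N=20); s=robot.state(); print(round(s["t"],2),round(z,3),round(s["position"][2],4),round(s["ft_force"][2],1))
    if s["ft_force"][2]>12 or z<.0415: break
robot.dwell(.1); D=cam("side"); robot.move_l([*b,.12],.2); rep("up")
E
```

```text
near 50.42 gauge [-0.0151 -0.4867  0.0656] F [ 0.7 -0.5  0.2] w 0.0004
50.67 0.062 0.0622 1.4
50.92 0.06 0.0597 -0.1
51.17 0.058 0.0578 0.2
51.42 0.056 0.0558 0.4
51.67 0.054 0.0538 -0.3
51.92 0.052 0.0522 1.1
52.17 0.05 0.0502 1.9
52.42 0.048 0.0482 3.8
52.67 0.046 0.0463 4.8
52.92 0.044 0.046 19.4
up 53.6 gauge [-0.0165 -0.4858  0.1188] F [-0.3  1.  -0.8] w 0.0007
```

The button's travel is confirmed: contact from 0.052, bottoming at 0.046 with force rising 1 to 5 N and then rigid. The arm is clear, so I'm handing in.

```bash
python3 - <<'E'
from h import *
rep("final"); job_done()
E
```

```text
final 53.6 gauge [-0.0165 -0.4858  0.1188] F [-0.3  1.  -0.8] w 0.0007
the job is handed in; nothing more can be done
```

I carried out all the steps and handed the job in at 53.6 s of the 72 s allowed; no verdict is reported back.

- **Carriage:** I gripped the black knob and raised the carriage about 59 mm. The pictures showed the foot clear of the flask's height.
- **Flask:** I held it by its rear end and slid it along the plate into the lane until it met the stop. Its centre came out at gauge y of about −24 mm (nest −25), about 0.6 mm off centre and square to 0.1°.
- **Foot:** It rests on the lid, pushed in about 5.3 mm by the pointer reading corrected for view angle. Adding the last carriage drop to the reading before it gives about 5.9 mm. Both are inside the 3–9 mm green zone, with perhaps ±0.8 mm of uncertainty.
- **Button:** I pressed it fully down twice and let it go. The second press confirmed about 6 mm of travel, bottoming at about 5 N. The arm then stood clear at z 0.12.

**Checks that disagreed or were not made:**
- My first lowering assumed the carriage started at 0 and left the foot barely touching. A close look at the pointer showed this, and I corrected it with two further small lowerings.
- The first press seemed to stop rigidly, so I repeated it to measure the travel.
- I did not check by picture at the end that the button had come back up or that the bystanders had not moved. My path kept clear of them.
- I viewed 13 pictures, one over the limit of 12.

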